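Hang the core thermometer in the probe checker

ROBOT

A 6-joint arm with a two-finger parallel gripper is mounted at the origin on the work surface. World frame = base frame: x ahead of the robot, y to its left, z up, the work surface at z = 0. Lengths are in m, angles in rad, forces in N, time in s.
With the tool pointing down it reaches from about 0.4 to 0.825 m from the base axis. Payload 7 kg.
Tool frame: the origin (TCP) lies on the centre line of the jaws, within the pads' length; the fingertips stand 22 mm ahead of it and the grasp point (between the pads) lies 3 mm ahead of it (arm.tcp_to_tips is the distance from the TCP to the fingertips, in m); z points along the fingers, y is the line along which they close (so a half turn about z gives the same grasp; the last joint's range is limited). The gripper opens to 88 mm and grips with 3 to 60 N. Pads are 19 mm wide; open, the fingers measure 130 mm over their backs; the gripper's body (78 mm by 193 mm) begins 47 mm behind the grasp point.
Start: joints at [1.636, 0.359, 0.012, 0, -1.224, -0.288], TCP at [0.149, 0.658, 0.249] pointing down, gripper open.
Joint ranges: [-3.07, 3.07], [-1.43, 2.12], [-1.02, 1.25], [-3.03, 1.67], [-3.05, -0], [-3.03, 3.03]. Speed limits (rad/s): [2.39, 2.39, 3.01, 3.14, 3.14, 3.14].

INTERFACE

Orientations are given as [roll, pitch, yaw] about the fixed x, y, z axes, in that order (R = Rz(yaw) Ry(pitch) Rx(roll)).
In Python, from station import arm gives the robot as it stands.
- The arm moves only by the tool jog_arm, never from a script. Its argument "targets" is a list of rows, each an object of numbers: "dx", "dy", "dz": the shift along the tool's x, y, z in mm; "rx", "ry", "rz": the turn, a rotation vector about the tool's x, y, z in rad; "gripper": the closure, from 0 (fully open) to 1 (shut). In form: [{"dx": .., "dy": .., "dz": .., "rx": .., "ry": .., "rz": .., "gripper": ..}, ...]. A call has exactly 8 rows; each row is the pose to reach, as a shift and turn from the pose commanded when the call began, along the tool's axes at that moment; what a row does not reach only later rows make up. A row lasts 1/12 s, in which the tool goes at most 41.7 mm and 7.16 degrees, less where a joint would pass 70% of its speed; a pose out of reach is approached as far as the arm can. A call with a gripper value outside its range is refused whole. The fingers move at their own pace and stop on an object; "force" is the grip in N (left out, the last holds). Time passes only in rows, so rows that repeat a pose let the fingers close, or fill a call up. It gives the time, the measured TCP pose, the force, the opening and the grip force at its end, in the units of the state.
- arm.get_state(): the state, without advancing time (a new reading comes with each control period).
- arm.grab_frame(name): name is "scene" or "top" or "wrist"; returns a dict with "frame" (384x512x3 uint8, red, green, blue), "z_map" (384x512 float32, m along the optical axis (not along the pixel's ray), 0 where there is no reading), "fx", "fy", "cx", "cy" (pixels), "view" (4x4, takes a point from world to camera coordinates). Camera axes: x right, y down, z forward; pixel columns grow to the right and rows downward; lengths in m; the calibration is good to about 2 mm. A picture is of the moment at which its call begins.
- arm.job_done(): hands the job in; it is judged then, once.
The state is a dict: "t": time; "q": joint angles; "qd": joint speeds; "joint_efforts": joint torques, N m; "eef_pos": TCP position; "ee_rot": TCP orientation; "force": force on the tool from outside, world axes, zero at the start; "moment": the same for the moment, N m; "width": finger opening in m; "gripper_force": force on a finger pad.
Only numpy, scipy, OpenCV 4.12 (cv2) and the standard library are available. Lean on these libraries where they do the work, as an engineer would, in place of code of your own. Each camera call takes 0.05 s, during which the arm holds its last target. There are 200 camera calls.

TASK

Slide the probe checker's shutter by its grip until its window is centred over the guide hole. Then take the core thermometer by its handle out of the wooden stand and lower its stem upright down the middle of the guide hole, never letting the thermometer touch the checker or its shutter, until the tip hangs about halfway down the gap between the guide beam and the base. Finish while still holding it there, still and centred in the hole, and leave the other things on the counter where they are.

Things in the scene. Friction and masses are not known exactly. Their poses are not given: they have to be found in the camera images.
- checker: fixed bridge, placed differently each time: grey base 20 mm high (x -55 to +95, y -100 to +135 mm), end columns, aluminium guide beam (x +-45, y -90 to +125 mm, underside 70, top 90 mm up). Gap under the beam open along x. Dark steel shutter plate on the beam between lips 6 mm high, its top 94.5 mm up. Origin on the table under the guide hole; z up, y along beam and shutter track
- guide_hole (a point): centre of the mouth of the guide hole, a vertical round bore 24 mm across right through the 20 mm thick beam; the point is on the beam's top face, 90 mm above the table, 70 mm above the base; axes as the checker's
- shutter (a joint): shutter travel along the checker's +y, 0 to 0.07 m (end stops); starts between 0 and 0.02, stays where left, friction about 1.5 N. Steel plate 60 mm wide with one square 40 mm window; at 0.045 the window is centred over the guide hole, away from that the plate covers the hole partly or wholly
- window (a point): centre of the shutter's square 40 mm window, on the plate's top face; moves with the shutter along the checker's y
- shutter_grip (a point): centre of the top of the shutter's grip, a black upright block 28 mm along the checker's x, 20 mm along its y, standing 34 mm above the plate (top 128.5 mm above the table), 70 mm from the window's centre towards the checker's +y
- stand: wooden block 70 x 70 mm, 100 mm tall, fixed to the table but standing elsewhere each time, with a round vertical hole of 14 mm in its middle; origin under its centre; the thermometer hangs in it by its collar at the start
- thermometer: core thermometer, about 0.1 kg, upright in the stand, tip 5 mm above the table: steel stem 8 mm across, 95 mm long, pointing down; round collar 40 mm across, 95 to 101 mm above the tip; square grey handle 22 x 22 mm, 101 to 176 mm above the tip. Origin at the stem's tip, z up the stem, x and y square to the handle's faces; turned at random
- stem_tip (a point): tip of the thermometer's stem (the origin of the thermometer, same axes)
- seed_jar: bystander: small amber glass jar with a steel cap, 48 mm across, 80 mm tall, origin under its centre
- mug: bystander: white ceramic cup without handle, 68 mm across, 75 mm tall, origin under its centre
- batard: bystander: big brown loaf, 240 x 100 x 100 mm, origin under its centre, long along its x
- roll: bystander: small dark loaf, 100 x 72 x 72 mm, origin under its centre, long along its x
- brush: bystander: pastry brush lying flat along its own x
- scraper: bystander: dough scraper lying flat: steel blade 75 x 140 mm with a dark wooden grip, 20 mm high
Not all that is in view belongs to the job. There is more than one size of the thermometer; the one meant has the size given above.

How it is judged:
On the way, in this order (a step that is already met when the one before it is completed fails the run):
1. the shutter's window is centred over the guide hole (within 7 mm) (horizontal distance between window and guide_hole below 0.007 m), for 0.3 s.
2. the thermometer is lifted clear of the stand (tip above the stand's top) (height (world z) of stem_tip above 0.105 m), for 0.1 s.
At the end, for the whole second after the job is handed in: Fingers hold the thermometer, stem through the guide hole: tip within 5 mm of the hole axis, 30 to 60 mm below the beam top; tilt under 0.08 rad, under 20 mm/s, not touching the checker (0.3 N); window within 7 mm of centred; no bystander moved over 20 mm (horizontal distance between stem_tip and guide_hole below 0.005 m and z of stem_tip in the frame of guide_hole between -0.06 and -0.03 m and angle between thermometer's own z axis and vertical below 0.08 rad and linear speed of thermometer below 0.02 m/s and contact force between the fingers and thermometer above 2 N and contact force between thermometer and checker below 0.3 N and horizontal distance between window and guide_hole below 0.007 m); the arm keeps its last pose, push and grip.
It fails at once if the thermometer touches the checker or its shutter (over 0.5 N) (contact force between thermometer and checker above 0.5 N).
It fails at once if a bystander is moved by more than 20 mm (distance of any of seed_jar, mug, batard, roll, brush, scraper from where it was at the start of the episode above 0.02 m).
It also fails if it takes over 58 s, if anything falls off the work surface, if the arm or the gripper's body presses on something with over 40 N, if the wrist force passes 120 N, or if a joint passes its speed limit or range.

## Working session

There is one attempt and no reset: what is moved stays moved. The work goes in short steps, Python scripts to look and compute and a tool call to move; the robot and the scene stay as the last step left them, time stands still between calls to the robot, and variables do not carry over. Pictures are saved under pics/ and viewed, at most 10 in all, crops included, and the job is handed in when it is done.

Besides the shell and the picture viewer there is one more tool, called after "Call:" as name([rows], argument=value, ...), one row to a line, values as JSON. jog_arm: Moves the arm, as the interface text tells. Its arguments: {"type":"object","properties":{"targets":{"type":"array","items":{"type":"object","properties":{"dx":{"type":"number"},"dy":{"type":"number"},"dz":{"type":"number"},"rx":{"type":"number"},"ry":{"type":"number"},"rz":{"type":"number"},"gripper":{"type":"number"}}}},"force":{"type":"number"}},"required":["targets"]}

```bash
mkdir -p pics; cat > h.py <<'E'
import numpy as np, cv2
from station import arm
def grab(n):
    f=arm.grab_frame(n); np.savez('/tmp/%s.npz'%n,**f); return f
def load(n): return dict(np.load('/tmp/%s.npz'%n))
def cloud(f):
    z=f['z_map']; v,u=np.mgrid[:z.shape[0],:z.shape[1]]
    P=np.stack([(u-f['cx'])/f['fx']*z,(v-f['cy'])/f['fy']*z,z],-1)
    T=np.linalg.inv(f['view']); W=P@T[:3,:3].T+T[:3,3]; W[z<=0]=np.nan; return W
E
python3 - <<'E'
from h import *
a=grab('top');b=grab('scene')
cv2.imwrite('pics/top.png',cv2.resize(a['frame'][...,::-1],(800,600)))
cv2.imwrite('pics/scene.png',cv2.resize(b['frame'][...,::-1],(800,600)))
s=arm.get_state();print(s['t'],s['eef_pos'],s['ee_rot'],s['width'])
E
```

```text
0.1 [0.14911801 0.65791804 0.24777147] [ 3.14017516e+00 -1.57859082e-04 -2.22917875e-01] 0.08767491425859392
```

View pics/top.png

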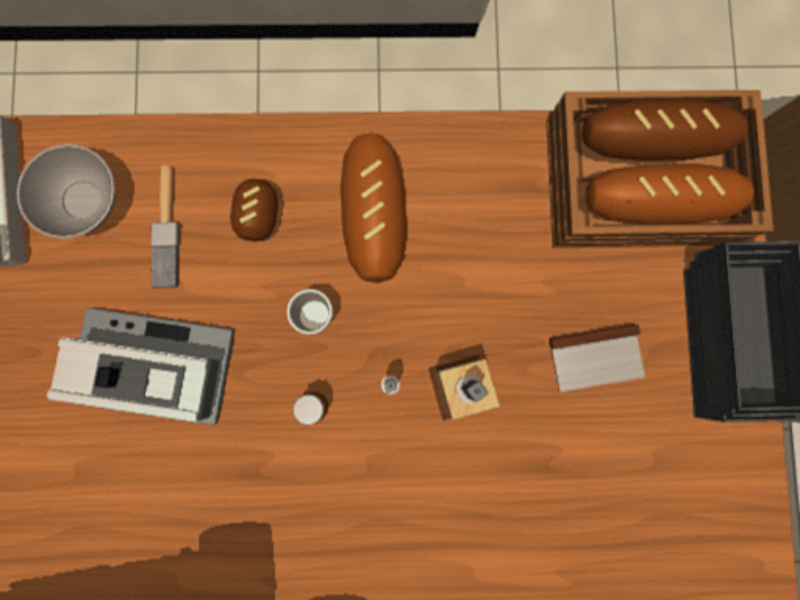

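View pics/scene.png

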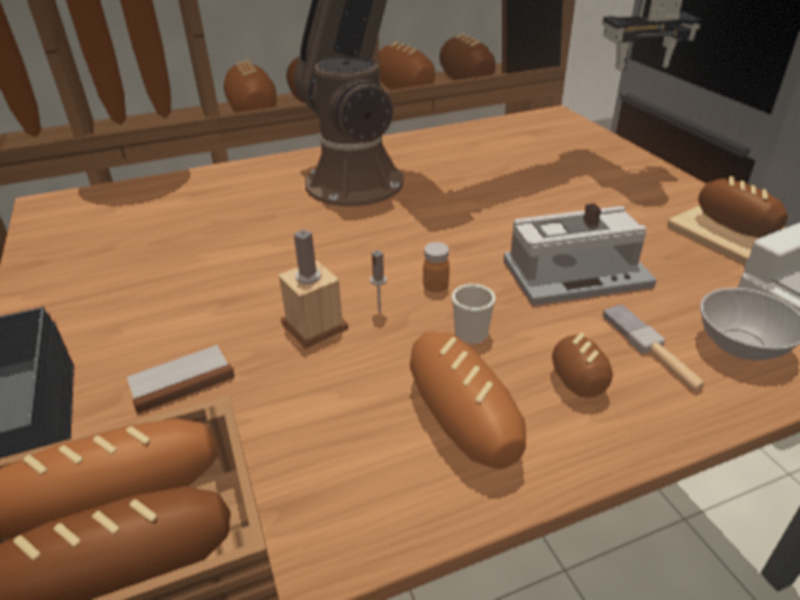

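The top view shows the checker at about (140,365), with its black grip at (108,374) and its window at (163,382). The stand with the thermometer is at (467,388), and a small decoy thermometer is at (390,384). In the image, up is world +x and left is world +y.

```bash
cat > m.py <<'E'
from h import *
W=cloud(load('top')); 
def box(u0,v0,u1,v1,z0,z1):
    s=.64; w=W[int(v0*s):int(v1*s),int(u0*s):int(u1*s)].reshape(-1,3)
    return w[(w[:,2]>z0)&(w[:,2]<z1)]
def rect(n,p):
    r=cv2.minAreaRect((p[:,:2]*1000).astype(np.float32)); print(n,len(p),np.round(r[0],1),np.round(r[1],1),round(r[2],2),'med',np.round(np.median(p,0)*1000,1))
rect('grip',box(90,345,130,400,.118,.135))
rect('beam',box(30,300,250,440,.08,.105))
rect('lips',box(30,300,250,440,.0953,.105))
rect('base',box(30,300,250,440,.012,.03))
rect('stand',box(420,340,510,430,.09,.103))
rect('handle',box(440,350,510,430,.15,.2))
rect('collar',box(440,350,510,430,.1035,.115))
rect('jar',box(280,380,340,440,.06,.1))
rect('mug',box(270,280,350,340,.06,.1))
rect('small',box(370,360,410,410,.05,.3))
q=box(30,300,250,440,.05,.14)
print(np.histogram(q[:,2],bins=np.arange(.08,.135,.002)))
E
python3 m.py
```

```text
grip 141 [515.7 283.9] [20.5 27.9] 76.54 med [516.3 281.7 128.9]
beam 3714 [511.8 263. ] [217.9  90.3] 80.22 med [510.8 255.2  93.5]
lips 1309 [511.1 262.8] [215.2  85.8] 80.23 med [511.4 257.1  96.8]
base 2293 [531.7 258.9] [235.8 150.1] 80.23 med [576.5 235.5  21.1]
stand 647 [ 488.4 -230.3] [70.4 70.3] 14.38 med [ 488.1 -227.2  100.7]
handle 135 [ 488.3 -230.3] [22.1 22.3] 33.76 med [ 489.1 -228.2  180.7]
collar 141 [ 488.7 -229.8] [68.7 66.6] 14.68 med [ 493.8 -221.4  106.3]
jar 290 [463.2   3.9] [41.  41.4] 0.4 med [463.1   3.5  80.6]
mug 205 [607.5   2.7] [63.7 63.9] 88.8 med [612.7  10.3  74.9]
small 108 [ 496.4 -116.8] [24.7 26.3] 44.17 med [ 496.8 -116.    72.9]
(array([ 10,  13,  14,  68, 418, 852, 611, 712, 713, 257,  37,   5,   4,
         8,   5,   4,   8,   6,   4,   6,   4,   8,   7,  25,  55,  30,
         6]), array([0.08 , 0.082, 0.084, 0.086, 0.088, 0.09 , 0.092, 0.094, 0.096,
       0.098, 0.1  , 0.102, 0.104, 0.106, 0.108, 0.11 , 0.112, 0.114,
       0.116, 0.118, 0.12 , 0.122, 0.124, 0.126, 0.128, 0.13 , 0.132,
       0.134]))
```

Call:
jog_arm([
  {"dx": 31,"dy": 20,"dz": 0},
  {"dx": 62,"dy": 40,"dz": 0},
  {"dx": 93,"dy": 60,"dz": 0},
  {"dx": 124,"dy": 80,"dz": 0},
  {"dx": 155,"dy": 100,"dz": 0},
  {"dx": 186,"dy": 120,"dz": 0},
  {"dx": 217,"dy": 140,"dz": 0},
  {"dx": 248,"dy": 160,"dz": 0},
])

```text
invalid input at $.targets[0]: expected keys dx, dy, dz, rx, ry, rz, gripper
```

Call:
jog_arm([
  {"dx": 31,"dy": 20,"dz": 0,"rz": -0.01},
  {"dx": 62,"dy": 40,"dz": 0,"rz": -0.02},
  {"dx": 93,"dy": 60,"dz": 0,"rz": -0.03},
  {"dx": 124,"dy": 80,"dz": 0,"rz": -0.05},
  {"dx": 155,"dy": 102,"dz": 0,"rz": -0.05},
  {"dx": 186,"dy": 120,"dz": 0,"rz": -0.05},
  {"dx": 192,"dy": 124,"dz": 0,"rz": -0.05},
  {"dx": 192,"dy": 124,"dz": 0,"rz": -0.05},
])

```text
invalid input at $.targets[0]: expected keys dx, dy, dz, rx, ry, rz, gripper
```

Call:
jog_arm([
  {"dx": 31,"dy": 20,"dz": 0,"rx": 0,"ry": 0,"rz": 0,"gripper": 0},
  {"dx": 62,"dy": 40,"dz": 0,"rx": 0,"ry": 0,"rz": 0,"gripper": 0},
  {"dx": 93,"dy": 60,"dz": 0,"rx": 0,"ry": 0,"rz": 0,"gripper": 0},
  {"dx": 124,"dy": 80,"dz": 0,"rx": 0,"ry": 0,"rz": 0,"gripper": 0},
  {"dx": 155,"dy": 100,"dz": 0,"rx": 0,"ry": 0,"rz": 0,"gripper": 0},
  {"dx": 186,"dy": 120,"dz": 0,"rx": 0,"ry": 0,"rz": 0,"gripper": 0},
  {"dx": 217,"dy": 140,"dz": 0,"rx": 0,"ry": 0,"rz": 0,"gripper": 0},
  {"dx": 248,"dy": 160,"dz": 0,"rx": 0,"ry": 0,"rz": 0,"gripper": 0},
])

```text
t: 0.77
eef_pos: [0.3565, 0.4458, 0.2484]
ee_rot: [3.141, 0.0, -0.223]
force: [-0.2, 0.8, 0.3]
width: 0.0875
gripper_force: 0.0
```

Call:
jog_arm([
  {"dx": 31,"dy": 20,"dz": 0,"rx": 0,"ry": 0,"rz": -0.01,"gripper": 0},
  {"dx": 62,"dy": 40,"dz": 0,"rx": 0,"ry": 0,"rz": -0.02,"gripper": 0},
  {"dx": 93,"dy": 60,"dz": 0,"rx": 0,"ry": 0,"rz": -0.03,"gripper": 0},
  {"dx": 124,"dy": 80,"dz": 0,"rx": 0,"ry": 0,"rz": -0.05,"gripper": 0},
  {"dx": 155,"dy": 102,"dz": 0,"rx": 0,"ry": 0,"rz": -0.05,"gripper": 0},
  {"dx": 186,"dy": 120,"dz": 0,"rx": 0,"ry": 0,"rz": -0.05,"gripper": 0},
  {"dx": 192,"dy": 124,"dz": 0,"rx": 0,"ry": 0,"rz": -0.05,"gripper": 0},
  {"dx": 192,"dy": 124,"dz": 0,"rx": 0,"ry": 0,"rz": -0.05,"gripper": 0},
])

```text
t: 1.43
eef_pos: [0.5168, 0.282, 0.2479]
ee_rot: [3.141, 0.001, -0.176]
force: [-0.4, 0.9, 0.8]
width: 0.0878
gripper_force: 0.0
```

Call:
jog_arm([
  {"dx": -1,"dy": -1,"dz": 25,"rx": 0,"ry": 0,"rz": -0.005,"gripper": 0.3},
  {"dx": -1.5,"dy": -1.5,"dz": 50,"rx": 0,"ry": 0,"rz": -0.005,"gripper": 0.3},
  {"dx": -1.5,"dy": -1.5,"dz": 75,"rx": 0,"ry": 0,"rz": -0.005,"gripper": 0.3},
  {"dx": -1.5,"dy": -1.5,"dz": 95,"rx": 0,"ry": 0,"rz": -0.005,"gripper": 0.3},
  {"dx": -1.5,"dy": -1.5,"dz": 108,"rx": 0,"ry": 0,"rz": -0.005,"gripper": 0.3},
  {"dx": -1.5,"dy": -1.5,"dz": 116,"rx": 0,"ry": 0,"rz": -0.005,"gripper": 0.3},
  {"dx": -1.5,"dy": -1.5,"dz": 120,"rx": 0,"ry": 0,"rz": -0.005,"gripper": 0.3},
  {"dx": -1.5,"dy": -1.5,"dz": 120,"rx": 0,"ry": 0,"rz": -0.005,"gripper": 0.3},
])

```text
t: 2.1
eef_pos: [0.5138, 0.2861, 0.128]
ee_rot: [3.141, 0.001, -0.167]
force: [-0.2, -0.3, -0.1]
width: 0.0611
gripper_force: 0.0
```

Call:
jog_arm([
  {"dx": 0,"dy": 0,"dz": 0,"rx": 0,"ry": 0,"rz": 0,"gripper": 1},
  {"dx": 0,"dy": 0,"dz": 0,"rx": 0,"ry": 0,"rz": 0,"gripper": 1},
  {"dx": 0,"dy": 0,"dz": 0,"rx": 0,"ry": 0,"rz": 0,"gripper": 1},
  {"dx": 0,"dy": 0,"dz": 0,"rx": 0,"ry": 0,"rz": 0,"gripper": 1},
  {"dx": 0,"dy": 0,"dz": 0,"rx": 0,"ry": 0,"rz": 0,"gripper": 1},
  {"dx": 0,"dy": 0,"dz": 0,"rx": 0,"ry": 0,"rz": 0,"gripper": 1},
  {"dx": 0,"dy": 0,"dz": 0,"rx": 0,"ry": 0,"rz": 0,"gripper": 1},
  {"dx": 0,"dy": 0,"dz": 0,"rx": 0,"ry": 0,"rz": 0,"gripper": 1},
], force=12)

```text
t: 2.77
eef_pos: [0.5143, 0.2856, 0.1287]
ee_rot: [3.141, -0.0, -0.168]
force: [-0.5, -0.9, 2.4]
width: 0.0194
gripper_force: 12.0
```

Call:
jog_arm([
  {"dx": 0,"dy": -4,"dz": 0,"rx": 0,"ry": 0,"rz": 0,"gripper": 1},
  {"dx": 0,"dy": -9,"dz": 0,"rx": 0,"ry": 0,"rz": 0,"gripper": 1},
  {"dx": 0,"dy": -14,"dz": 0,"rx": 0,"ry": 0,"rz": 0,"gripper": 1},
  {"dx": 0,"dy": -19,"dz": 0,"rx": 0,"ry": 0,"rz": 0,"gripper": 1},
  {"dx": 0,"dy": -24,"dz": 0,"rx": 0,"ry": 0,"rz": 0,"gripper": 1},
  {"dx": 0,"dy": -28,"dz": 0,"rx": 0,"ry": 0,"rz": 0,"gripper": 1},
  {"dx": 0,"dy": -30,"dz": 0,"rx": 0,"ry": 0,"rz": 0,"gripper": 1},
  {"dx": 0,"dy": -30,"dz": 0,"rx": 0,"ry": 0,"rz": 0,"gripper": 1},
])

```text
t: 3.43
eef_pos: [0.5196, 0.3165, 0.1287]
ee_rot: [-3.141, -0.001, -0.167]
force: [0.3, 1.5, 3.6]
width: 0.02
gripper_force: 12.0
```

Call:
jog_arm([
  {"dx": 0,"dy": 0,"dz": 0,"rx": 0,"ry": 0,"rz": 0,"gripper": 1},
  {"dx": 0,"dy": 0,"dz": 0,"rx": 0,"ry": 0,"rz": 0,"gripper": 1},
  {"dx": 0,"dy": 0,"dz": 0,"rx": 0,"ry": 0,"rz": 0,"gripper": 0.4},
  {"dx": 0,"dy": 0,"dz": 0,"rx": 0,"ry": 0,"rz": 0,"gripper": 0.4},
  {"dx": 0,"dy": 0,"dz": 0,"rx": 0,"ry": 0,"rz": 0,"gripper": 0.4},
  {"dx": 0,"dy": 0,"dz": 0,"rx": 0,"ry": 0,"rz": 0,"gripper": 0.4},
  {"dx": 0,"dy": 0,"dz": -10,"rx": 0,"ry": 0,"rz": 0,"gripper": 0.4},
  {"dx": 0,"dy": 0,"dz": -30,"rx": 0,"ry": 0,"rz": 0,"gripper": 0.4},
])

```text
t: 4.1
eef_pos: [0.5181, 0.3142, 0.1568]
ee_rot: [3.138, 0.003, -0.168]
force: [0.3, -0.3, 0.3]
width: 0.051
gripper_force: 0.0
```

Call:
jog_arm([
  {"dx": 0,"dy": 0,"dz": -30,"rx": 0,"ry": 0,"rz": 0,"gripper": 0.4},
  {"dx": 0,"dy": 30,"dz": -60,"rx": 0,"ry": 0,"rz": 0,"gripper": 0.4},
  {"dx": 0,"dy": 60,"dz": -90,"rx": 0,"ry": 0,"rz": 0,"gripper": 0.4},
  {"dx": 0,"dy": 95,"dz": -110,"rx": 0,"ry": 0,"rz": 0,"gripper": 0.4},
  {"dx": 0,"dy": 132,"dz": -120,"rx": 0,"ry": 0,"rz": 0,"gripper": 0.4},
  {"dx": 0,"dy": 170,"dz": -130,"rx": 0,"ry": 0,"rz": 0,"gripper": 0.4},
  {"dx": 0,"dy": 208,"dz": -130,"rx": 0,"ry": 0,"rz": 0,"gripper": 0.4},
  {"dx": 0,"dy": 246,"dz": -130,"rx": 0,"ry": 0,"rz": 0,"gripper": 0.4},
])

```text
t: 4.77
eef_pos: [0.4777, 0.0713, 0.2903]
ee_rot: [-3.14, -0.002, -0.167]
force: [1.2, 0.0, 0.3]
width: 0.0525
gripper_force: 0.0
```

```bash
python3 - <<'E'
from h import *
a=grab('top')
cv2.imwrite('pics/top2.png',cv2.resize(a['frame'][150:300,:350,::-1],(800,343),interpolation=cv2.INTER_CUBIC))
s=arm.get_state();print(s['t'],s['eef_pos'],s['ee_rot'],s['width'],s['q'])
import os;os.system("sed -i 's/box(90,345,130,400/box(50,345,140,400/' m.py")
E
python3 m.py; python3 - <<'E'
import sys; sys.path.insert(0,'.')
from h import *
W=cloud(load('top'))[200:270,20:160]; f=load('top')['frame'][200:270,20:160].astype(float)
o=np.array([.5088,.2455]); y=np.array([.1695,.9855]); x=np.array([.9855,-.1695])
d=W[...,:2]-o; X=d@x*1e3; Y=d@y*1e3
# brightness profile along y at |X|<10 and along X at |Y|<10
g=f.mean(-1); z=W[...,2]*1e3
for k in range(-48,60,4):
    m=(abs(X)<8)&(Y>=k)&(Y<k+4); n=(abs(Y)<8)&(X>=k)&(X<k+4)
    print(k,g[m].mean().round(),np.nanmedian(z[m]).round(1),'|',g[n].mean().round(),np.nanmedian(z[n]).round(1))
E
```

```text
4.8167 [0.47568511 0.06667626 0.29009893] [-3.14153884e+00 -5.83956772e-04 -1.68768194e-01] 0.052594614752142076 [ 5.50297801e-01  4.94100532e-03 -3.34405141e-01  3.65027177e-04
 -1.23097537e+00  8.51608759e-01]
grip 0 [0. 0.] [0. 0.] 0.0 med [nan nan nan]
beam 882 [545.2 256.9] [216.2  32.3] 82.92 med [547.2 271.8  95.2]
lips 439 [544.  256.2] [214.1  25.1] 82.41 med [547.2 262.7  97.1]
base 2070 [566.5 253.6] [236.6  80.2] 79.97 med [579.3 245.5  21.2]
stand 654 [ 488.4 -230.3] [70.2 70.6] 14.45 med [ 490.5 -225.4  100.6]
handle 136 [ 488.3 -230.1] [22.1 22. ] 34.69 med [ 489.1 -228.1  181. ]
collar 135 [ 486.9 -231.1] [62.8 66.3] 15.23 med [ 489.4 -221.6  106.3]
jar 199 [461.7  -3.3] [27.1 41.4] 81.33 med [461.1  -1.1  80.6]
mug 205 [607.5   2.6] [63.7 64. ] 89.46 med [613.6   9.4  74.9]
small 0 [0. 0.] [0. 0.] 0.0 med [nan nan nan]
(array([  4,   4,   4,  16,  67, 148, 104, 166, 245, 115,   8,   1,   0,
         0,   0,   0,   0,   0,   0,   0,   0,   0,   0,   0,   0,   0,
         0]), array([0.08 , 0.082, 0.084, 0.086, 0.088, 0.09 , 0.092, 0.094, 0.096,
       0.098, 0.1  , 0.
[... 224 characters left out ...]
 nan nan | nan nan
-28 nan nan | nan nan
-24 nan nan | nan nan
-20 nan nan | nan nan
-16 nan nan | nan nan
-12 nan nan | nan nan
-8 nan nan | nan nan
-4 nan nan | nan nan
0 nan nan | nan nan
4 nan nan | nan nan
8 nan nan | nan nan
12 nan nan | nan nan
16 nan nan | nan nan
20 nan nan | nan nan
24 nan nan | 61.0 92.9
28 nan nan | 122.0 93.6
32 nan nan | 159.0 97.4
36 nan nan | 172.0 97.0
40 nan nan | 169.0 92.9
44 nan nan | 102.0 22.4
48 nan nan | 87.0 22.4
52 nan nan | 88.0 19.8
56 nan nan | 88.0 21.1
  return _methods._mean(a, axis=axis, dtype=dtype,
  ret = um.true_divide(
<stdin>:10: RuntimeWarning: Mean of empty slice.
  ret = ret.dtype.type(ret / rcount)
  return np.nanmean(a, axis, out=out, keepdims=keepdims)
```

View pics/top2.png

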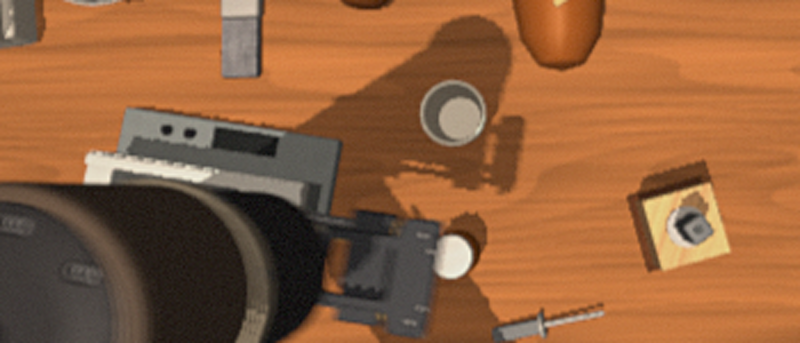

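The picture shows the arm covering the checker. The small decoy has toppled and now lies near (550,320). It isn't a listed bystander. Next I move over the stand, which also clears the top view.

Call:
jog_arm([
  {"dx": 8,"dy": 36,"dz": 0,"rx": 0,"ry": 0,"rz": 0.1,"gripper": 0.4},
  {"dx": 16,"dy": 72,"dz": 0,"rx": 0,"ry": 0,"rz": 0.2,"gripper": 0.4},
  {"dx": 24,"dy": 108,"dz": 0,"rx": 0,"ry": 0,"rz": 0.3,"gripper": 0.4},
  {"dx": 32,"dy": 144,"dz": 0,"rx": 0,"ry": 0,"rz": 0.4,"gripper": 0.4},
  {"dx": 40,"dy": 180,"dz": 0,"rx": 0,"ry": 0,"rz": 0.5,"gripper": 0.4},
  {"dx": 48,"dy": 216,"dz": 0,"rx": 0,"ry": 0,"rz": 0.6,"gripper": 0.4},
  {"dx": 55,"dy": 252,"dz": 0,"rx": 0,"ry": 0,"rz": 0.7,"gripper": 0.4},
  {"dx": 62,"dy": 288,"dz": 0,"rx": 0,"ry": 0,"rz": 0.8,"gripper": 0.4},
])

```text
t: 5.48
eef_pos: [0.4909, -0.2233, 0.2895]
ee_rot: [-3.141, -0.001, -0.973]
force: [0.7, 1.3, 0.2]
width: 0.053
gripper_force: 0.0
```

Call:
jog_arm([
  {"dx": 0,"dy": 0,"dz": 0,"rx": 0,"ry": 0,"rz": 0,"gripper": 0.4},
  {"dx": 0,"dy": 0,"dz": 0,"rx": 0,"ry": 0,"rz": 0,"gripper": 0.4},
  {"dx": 0,"dy": 0,"dz": 0,"rx": 0,"ry": 0,"rz": 0,"gripper": 0.4},
  {"dx": 0,"dy": 0,"dz": 0,"rx": 0,"ry": 0,"rz": 0,"gripper": 0.4},
  {"dx": 0,"dy": 0,"dz": 0,"rx": 0,"ry": 0,"rz": 0,"gripper": 0.4},
  {"dx": 0,"dy": 0,"dz": 0,"rx": 0,"ry": 0,"rz": 0,"gripper": 0.4},
  {"dx": 0,"dy": 0,"dz": 0,"rx": 0,"ry": 0,"rz": 0,"gripper": 0.4},
  {"dx": 0,"dy": 0,"dz": 0,"rx": 0,"ry": 0,"rz": 0,"gripper": 0.4},
])

```text
t: 6.15
eef_pos: [0.4914, -0.2208, 0.2887]
ee_rot: [-3.141, -0.0, -0.967]
force: [-0.4, 0.0, 0.1]
width: 0.0527
gripper_force: 0.0
```

```bash
python3 - <<'E'
from h import *
a=grab('top');w=grab('wrist')
p=cv2.resize(a['frame'][180:300,10:170,::-1],(800,600),interpolation=cv2.INTER_CUBIC)
cv2.imwrite('pics/top3.png',p)
cv2.imwrite('pics/wrist.png',w['frame'][...,::-1])
for i in range(4):
    s=arm.get_state();print(s['t'],s['eef_pos'],s['ee_rot'],s['width'])
W=cloud(w).reshape(-1,3)
p=W[(W[:,2]>.165)&(W[:,2]<.19)&(np.hypot(W[:,0]-.488,W[:,1]+.23)<.03)]
print(len(p),cv2.minAreaRect((p[:,:2]*1e3).astype(np.float32)),np.median(p,0))
E
python3 m.py 2>&1 | head -5; python3 - <<'E'
import sys; sys.path.insert(0,'.')
from h import *
W=cloud(load('top'))[190:290,10:170]; f=load('top')['frame'][190:290,10:170].astype(float)
o=np.array([.5088,.2455]); y=np.array([.1695,.9855]); x=np.array([.9855,-.1695])
d=W[...,:2]-o; X=d@x*1e3; Y=d@y*1e3
g=f.mean(-1); z=W[...,2]*1e3
for k in range(-40,44,3):
    m=(abs(X)<8)&(Y>=k)&(Y<k+3); n=(abs(Y)<8)&(X>=k)&(X<k+3)
    print(k+1.5,g[m].mean().round(),np.nanmedian(z[m]).round(1),'|',g[n].mean().round(),np.nanmedian(z[n]).round(1))
E
```

```text
6.25 [ 0.49137993 -0.2210828   0.28865254] [-3.14146385e+00 -8.56365923e-05 -9.67015705e-01] 0.05250078969897935
6.25 [ 0.49137993 -0.2210828   0.28865254] [-3.14146385e+00 -8.56365923e-05 -9.67015705e-01] 0.05250078969897935
6.25 [ 0.49137993 -0.2210828   0.28865254] [-3.14146385e+00 -8.56365923e-05 -9.67015705e-01] 0.05250078969897935
6.25 [ 0.49137993 -0.2210828   0.28865254] [-3.14146385e+00 -8.56365923e-05 -9.67015705e-01] 0.05250078969897935
910 ((486.41705322265625, -230.89236450195312), (22.501771926879883, 21.75453758239746), 34.695552825927734) [ 0.48779233 -0.23228738  0.18105241]
  return _methods._mean(a, axis=axis, dtype=dtype,
  ret = um.true_divide(
grip 141 [521.  316.4] [20.8 28. ] 82.26 med [521.3 314.  128.7]
-38.5 nan nan | nan nan
-35.5 nan nan | nan nan
-32.5 nan nan | nan nan
-29.5 nan nan | nan nan
-26.5 nan nan | nan nan
-23.5 nan nan | nan nan
-20.5 nan nan | nan nan
-17.5 nan nan | nan nan
-14.5 nan nan | nan nan
-11.5 nan nan | nan nan
-8.5 nan nan | nan nan
-5.5 nan nan | nan nan
-2.5 nan nan | nan nan
0.5 nan nan | nan nan
3.5 nan nan | nan nan
6.5 nan nan | nan nan
9.5 nan nan | nan nan
12.5 nan nan | nan nan
15.5 nan nan | nan nan
18.5 nan nan | nan nan
21.5 nan nan | nan nan
24.5 nan nan | nan nan
27.5 nan nan | nan nan
30.5 nan nan | nan nan
33.5 nan nan | nan nan
36.5 nan nan | nan nan
39.5 nan nan | nan nan
42.5 nan nan | nan nan<stdin>:9: RuntimeWarning: Mean of empty slice.
  ret = ret.dtype.type(ret / rcount)
  return np.nanmean(a, axis, out=out, keepdims=keepdims)
```

View pics/top3.png

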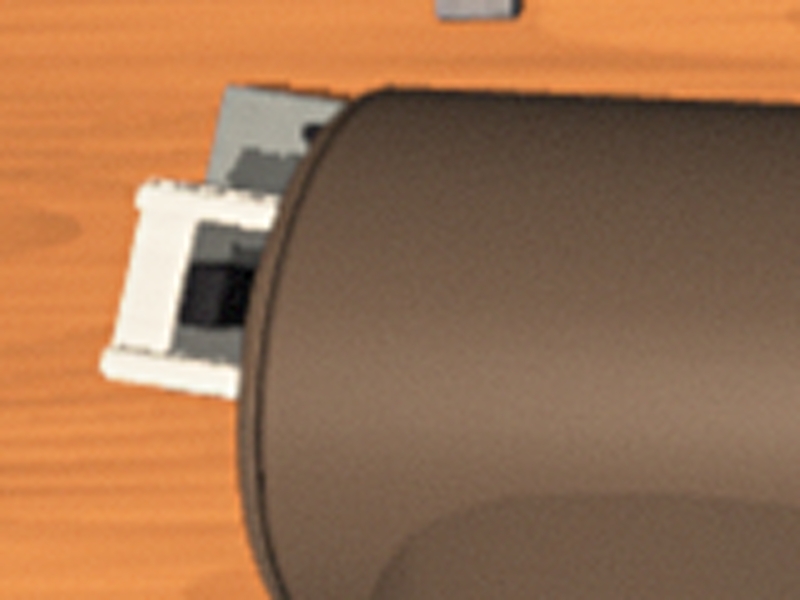

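View pics/wrist.png

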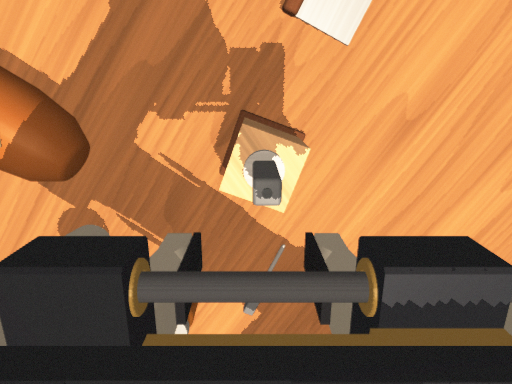

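Both views agree: the grip is at about (521,316), so the window is roughly 2 mm from centred, within tolerance. The wrist picture shows the handle top at (266,190), with its faces square to the fingers. I now go down to it.

Call:
jog_arm([
  {"dx": 3,"dy": 4,"dz": 0,"rx": 0,"ry": 0,"rz": 0,"gripper": 0.4},
  {"dx": 5.7,"dy": 8.5,"dz": 15,"rx": 0,"ry": 0,"rz": 0,"gripper": 0.4},
  {"dx": 5.7,"dy": 8.5,"dz": 40,"rx": 0,"ry": 0,"rz": 0,"gripper": 0.4},
  {"dx": 5.7,"dy": 8.5,"dz": 65,"rx": 0,"ry": 0,"rz": 0,"gripper": 0.4},
  {"dx": 5.7,"dy": 8.5,"dz": 90,"rx": 0,"ry": 0,"rz": 0,"gripper": 0.4},
  {"dx": 5.7,"dy": 8.5,"dz": 115,"rx": 0,"ry": 0,"rz": 0,"gripper": 0.4},
  {"dx": 5.7,"dy": 8.5,"dz": 133,"rx": 0,"ry": 0,"rz": 0,"gripper": 0.4},
  {"dx": 5.7,"dy": 8.5,"dz": 141,"rx": 0,"ry": 0,"rz": 0,"gripper": 0.4},
])

```text
t: 6.92
eef_pos: [0.4859, -0.2309, 0.1449]
ee_rot: [3.139, 0.003, -0.968]
force: [-0.1, 0.8, 0.3]
width: 0.0526
gripper_force: 0.0
```

Call:
jog_arm([
  {"dx": 0,"dy": 0,"dz": 0,"rx": 0,"ry": 0,"rz": 0,"gripper": 0.4},
  {"dx": 0,"dy": 0,"dz": 0,"rx": 0,"ry": 0,"rz": 0,"gripper": 0.7},
  {"dx": 0,"dy": 0,"dz": 0,"rx": 0,"ry": 0,"rz": 0,"gripper": 1},
  {"dx": 0,"dy": 0,"dz": 0,"rx": 0,"ry": 0,"rz": 0,"gripper": 1},
  {"dx": 0,"dy": 0,"dz": 0,"rx": 0,"ry": 0,"rz": 0,"gripper": 1},
  {"dx": 0,"dy": 0,"dz": 0,"rx": 0,"ry": 0,"rz": 0,"gripper": 1},
  {"dx": 0,"dy": 0,"dz": 0,"rx": 0,"ry": 0,"rz": 0,"gripper": 1},
  {"dx": 0,"dy": 0,"dz": 0,"rx": 0,"ry": 0,"rz": 0,"gripper": 1},
], force=20)

```text
t: 7.58
eef_pos: [0.4877, -0.231, 0.1483]
ee_rot: [-3.141, -0.001, -0.968]
force: [-1.3, 0.8, 4.2]
width: 0.0219
gripper_force: 20.0
```

Call:
jog_arm([
  {"dx": 0,"dy": 0,"dz": -8,"rx": 0,"ry": 0,"rz": 0,"gripper": 1},
  {"dx": 0,"dy": 0,"dz": -22,"rx": 0,"ry": 0,"rz": 0,"gripper": 1},
  {"dx": 0,"dy": 0,"dz": -42,"rx": 0,"ry": 0,"rz": 0,"gripper": 1},
  {"dx": 0,"dy": 0,"dz": -65,"rx": 0,"ry": 0,"rz": 0,"gripper": 1},
  {"dx": 0,"dy": 0,"dz": -90,"rx": 0,"ry": 0,"rz": 0,"gripper": 1},
  {"dx": 0,"dy": 0,"dz": -115,"rx": 0,"ry": 0,"rz": 0,"gripper": 1},
  {"dx": 0,"dy": 0,"dz": -140,"rx": 0,"ry": 0,"rz": 0,"gripper": 1},
  {"dx": 0,"dy": 0,"dz": -160,"rx": 0,"ry": 0,"rz": 0,"gripper": 1},
])

```text
t: 8.25
eef_pos: [0.4875, -0.231, 0.31]
ee_rot: [-3.141, -0.001, -0.968]
force: [1.0, -0.7, -1.0]
width: 0.0214
gripper_force: 20.0
```

Call:
jog_arm([
  {"dx": 0,"dy": 0,"dz": -8,"rx": 0,"ry": 0,"rz": 0,"gripper": 1},
  {"dx": 0,"dy": 0,"dz": -10,"rx": 0,"ry": 0,"rz": 0,"gripper": 1},
  {"dx": 0,"dy": 0,"dz": -10,"rx": 0,"ry": 0,"rz": 0,"gripper": 1},
  {"dx": 0,"dy": 0,"dz": -10,"rx": 0,"ry": 0,"rz": 0,"gripper": 1},
  {"dx": 0,"dy": 0,"dz": -10,"rx": 0,"ry": 0,"rz": 0,"gripper": 1},
  {"dx": 0,"dy": 0,"dz": -10,"rx": 0,"ry": 0,"rz": 0,"gripper": 1},
  {"dx": 0,"dy": 0,"dz": -10,"rx": 0,"ry": 0,"rz": 0,"gripper": 1},
  {"dx": 0,"dy": 0,"dz": -10,"rx": 0,"ry": 0,"rz": 0,"gripper": 1},
])

```text
t: 8.92
eef_pos: [0.4874, -0.2309, 0.317]
ee_rot: [3.141, 0.001, -0.968]
force: [-0.8, -0.4, -1.7]
width: 0.022
gripper_force: 20.0
```

```bash
python3 - <<'E'
from h import *
b=grab('scene'); w=grab('wrist')
f=b['frame'][60:260,120:300,::-1]
cv2.imwrite('pics/both.png',np.hstack([cv2.resize(f,(360,400),interpolation=cv2.INTER_CUBIC),cv2.resize(w['frame'][...,::-1],(440,400))]))
s=arm.get_state();print(s['t'],s['eef_pos'],s['ee_rot'],s['width'],s['gripper_force'])
W=cloud(w);P=W.reshape(-1,3); e=np.array(s['eef_pos'])
m=np.hypot(P[:,0]-e[0],P[:,1]-e[1])<.035
for z0,z1 in((.165,.2),(.2,.25),(.25,.262),(.262,.275),(.275,.285)):
    q=P[m&(P[:,2]>z0)&(P[:,2]<z1)];print(z0,len(q),np.median(q,0) if len(q) else '')
W=cloud(b).reshape(-1,3); m=np.hypot(W[:,0]-e[0],W[:,1]-e[1])<.03
for z0 in np.arange(.16,.29,.01):
    q=W[m&(W[:,2]>z0)&(W[:,2]<z0+.01)]; print(round(z0,3),len(q),np.round(np.median(q,0)*1e3,1) if len(q) else '', np.round(np.ptp(q,0)*1e3) if len(q) else '')
print(np.linalg.inv(b['view'])[:3,3])
E
```

```text
9.0167 [ 0.48748006 -0.23096285  0.31730519] [ 3.14123508e+00  2.65052668e-04 -9.67774672e-01] 0.02202345563403913 19.998792707920074
0.165 67 [ 0.48946051 -0.23217642  0.1902876 ]
0.2 62 [ 0.48968875 -0.23238237  0.20921891]
0.25 0 
0.262 504 [ 0.4970745  -0.24187078  0.27451643]
0.275 958 [ 0.49537231 -0.24013759  0.27568219]
0.16 0  
0.17 4 [ 486.3 -230.   177.4] [2. 2. 4.]
0.18 12 [ 487.5 -230.9  185.3] [ 4.  7. 10.]
0.19 12 [ 488.5 -232.2  195.3] [8. 7. 9.]
0.2 13 [ 488.2 -231.6  205.1] [6. 6. 9.]
0.21 14 [ 488.1 -231.   215. ] [ 5.  7. 10.]
0.22 13 [ 487.1 -231.2  225.9] [7. 7. 9.]
0.23 13 [ 488.7 -232.1  235. ] [4. 7. 8.]
0.24 14 [ 488.  -231.2  245.1] [5. 7. 9.]
0.25 14 [ 487.9 -232.   254.6] [6. 7. 9.]
0.26 5 [ 490.7 -229.7  261.3] [12. 20. 10.]
0.27 106 [ 497.9 -233.9  276.1] [34. 39. 10.]
0.28 57 [ 494.  -234.   284.8] [18. 28. 10.]
[ 1.29486993 -0.3854561   0.65723356]
```

View pics/both.png

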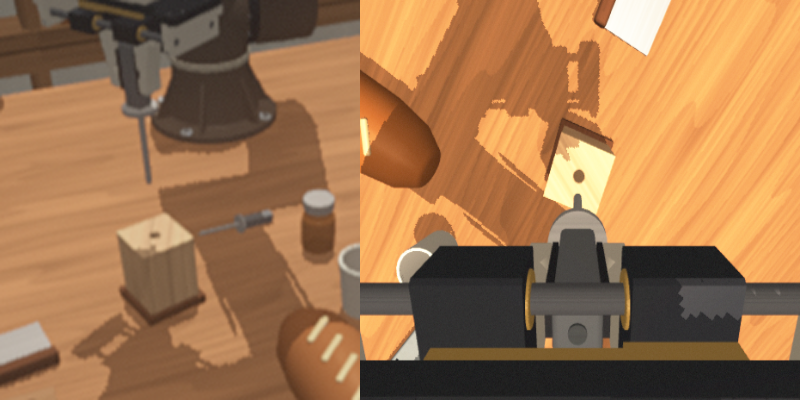

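The picture shows the stem hanging straight below the gripper, clear of the stand. I move over the guide hole.

Call:
jog_arm([
  {"dx": -8,"dy": -6,"dz": 0,"rx": 0,"ry": 0,"rz": 0,"gripper": 1},
  {"dx": -24,"dy": -18,"dz": 0,"rx": 0,"ry": 0,"rz": 0,"gripper": 1},
  {"dx": -48,"dy": -36,"dz": 0,"rx": 0,"ry": 0,"rz": 0,"gripper": 1},
  {"dx": -76,"dy": -57,"dz": 0,"rx": 0,"ry": 0,"rz": 0,"gripper": 1},
  {"dx": -104,"dy": -78,"dz": 0,"rx": 0,"ry": 0,"rz": 0,"gripper": 1},
  {"dx": -132,"dy": -100,"dz": 0,"rx": 0,"ry": 0,"rz": 0,"gripper": 1},
  {"dx": -160,"dy": -121,"dz": 0,"rx": 0,"ry": 0,"rz": 0,"gripper": 1},
  {"dx": -188,"dy": -142,"dz": 0,"rx": 0,"ry": 0,"rz": 0,"gripper": 1},
])

```text
t: 9.68
eef_pos: [0.4974, 0.0065, 0.3179]
ee_rot: [-3.141, -0.0, -0.968]
force: [0.4, 0.2, -1.1]
width: 0.0217
gripper_force: 20.0
```

Call:
jog_arm([
  {"dx": -28,"dy": -21,"dz": 0,"rx": 0,"ry": 0,"rz": 0,"gripper": 1},
  {"dx": -56,"dy": -42,"dz": 0,"rx": 0,"ry": 0,"rz": 0,"gripper": 1},
  {"dx": -84,"dy": -64,"dz": 0,"rx": 0,"ry": 0,"rz": 0,"gripper": 1},
  {"dx": -112,"dy": -85,"dz": 0,"rx": 0,"ry": 0,"rz": 0,"gripper": 1},
  {"dx": -140,"dy": -106,"dz": 0,"rx": 0,"ry": 0,"rz": 0,"gripper": 1},
  {"dx": -164,"dy": -124,"dz": 0,"rx": 0,"ry": 0,"rz": 0,"gripper": 1},
  {"dx": -182,"dy": -138,"dz": 0,"rx": 0,"ry": 0,"rz": 0,"gripper": 1},
  {"dx": -192,"dy": -146,"dz": 0,"rx": 0,"ry": 0,"rz": 0,"gripper": 1},
])

```text
t: 10.35
eef_pos: [0.5087, 0.2482, 0.3172]
ee_rot: [3.141, 0.0, -0.966]
force: [0.4, -0.5, -0.8]
width: 0.0219
gripper_force: 20.0
```

Call:
jog_arm([
  {"dx": 0,"dy": 0,"dz": 0,"rx": 0,"ry": 0,"rz": 0,"gripper": 1},
  {"dx": 0,"dy": 0,"dz": 0,"rx": 0,"ry": 0,"rz": 0,"gripper": 1},
  {"dx": 0,"dy": 0,"dz": 0,"rx": 0,"ry": 0,"rz": 0,"gripper": 1},
  {"dx": 0,"dy": 0,"dz": 0,"rx": 0,"ry": 0,"rz": 0,"gripper": 1},
  {"dx": 0,"dy": 0,"dz": 0,"rx": 0,"ry": 0,"rz": 0,"gripper": 1},
  {"dx": 0,"dy": 0,"dz": 0,"rx": 0,"ry": 0,"rz": 0,"gripper": 1},
  {"dx": 0,"dy": 0,"dz": 0,"rx": 0,"ry": 0,"rz": 0,"gripper": 1},
  {"dx": 0,"dy": 0,"dz": 0,"rx": 0,"ry": 0,"rz": 0,"gripper": 1},
])

```text
t: 11.02
eef_pos: [0.5093, 0.245, 0.3177]
ee_rot: [-3.141, 0.0, -0.968]
force: [-0.8, -0.6, -0.9]
width: 0.0222
gripper_force: 20.0
```

```bash
python3 - <<'E'
from h import *
b=grab('scene'); w=grab('wrist')
f=b['frame'][70:200,300:430,::-1]
cv2.imwrite('pics/both2.png',np.hstack([cv2.resize(f,(400,400),interpolation=cv2.INTER_CUBIC),cv2.resize(w['frame'][60:260,150:350,::-1],(400,400),interpolation=cv2.INTER_CUBIC)]))
s=arm.get_state();print(s['t'],s['eef_pos'],s['ee_rot'],s['width'],s['gripper_force'])
e=np.array(s['eef_pos']); yd=np.array([.1695,.9855])
for n,F in(('s',b),('w',w)):
    c=np.linalg.inv(F['view'])[:3,3]; print(n,'cam',c)
    W=cloud(F).reshape(-1,3); m=np.hypot(W[:,0]-e[0],W[:,1]-e[1])<.012
    for z0 in np.arange(.165,.262,.012):
        q=W[m&(W[:,2]>z0)&(W[:,2]<z0+.012)]
        if len(q):
            md=np.median(q,0); d=md[:2]-c[:2]; print(round(z0,3),len(q),np.round(md*1e3,1),'axis~',np.round((md[:2]+3.6e-3*d/np.linalg.norm(d))*1e3,1))
    r=np.hypot(W[:,0]-.52,W[:,1]-.26)<.2
    for nm,z0,z1 in(('grip',.12,.135),('top',.086,.1),('base',.015,.026)):
        q=W[r&(W[:,2]>z0)&(W[:,2]<z1)]
        if len(q)>5: k=cv2.minAreaRect((q[:,:2]*1e3).astype(np.float32)); print(nm,len(q),np.round(k[0],1),np.round(k[1],1),round(k[2],1))
E
```

```text
11.1167 [0.50925172 0.24513977 0.31761716] [-3.14149544e+00  4.27515650e-06 -9.68123391e-01] 0.02165206749561382 19.99881684780121
s cam [ 1.29486993 -0.3854561   0.65723356]
0.165 1 [508.4 245.5 176.9] axis~ [505.6 247.7]
0.177 11 [508.7 242.5 184.5] axis~ [505.9 244.7]
0.189 13 [509.4 244.4 195.5] axis~ [506.6 246.7]
0.201 13 [509.3 242.4 208.1] axis~ [506.5 244.7]
0.213 12 [509.2 243.6 219.6] axis~ [506.4 245.8]
0.225 15 [508.5 242.4 230. ] axis~ [505.7 244.6]
0.237 13 [508.5 242.4 243.4] axis~ [505.7 244.7]
0.249 13 [509.8 243.4 254.6] axis~ [507.  245.6]
0.261 7 [508.3 242.8 262.8] axis~ [505.5 245. ]
grip 67 [518.4 313.6] [19. 30.] 81.2
top 1383 [509.3 260.5] [218.1  94.9] 80.1
base 2218 [590.4 237.2] [249.1 248.1] 73.4
w cam [0.55323    0.18223669 0.45422773]
0.177 28 [511.7 243.8 184.3] axis~ [509.7 246.8]
0.189 40 [511.6 243.7 194.8] axis~ [509.6 246.7]
0.201 42 [511.5 243.7 207.2] axis~ [509.5 246.7]
0.213 19 [511.3 243.6 215.6] axis~ [509.2 246.6]
grip 471 [519.8 316.6] [20.1 27. ] 80.2
top 11921 [509.8 263. ] [215.5  90.5] 80.2
base 9746 [583.2 217.3] [274.1 201.3] 52.1
```

View pics/both2.png

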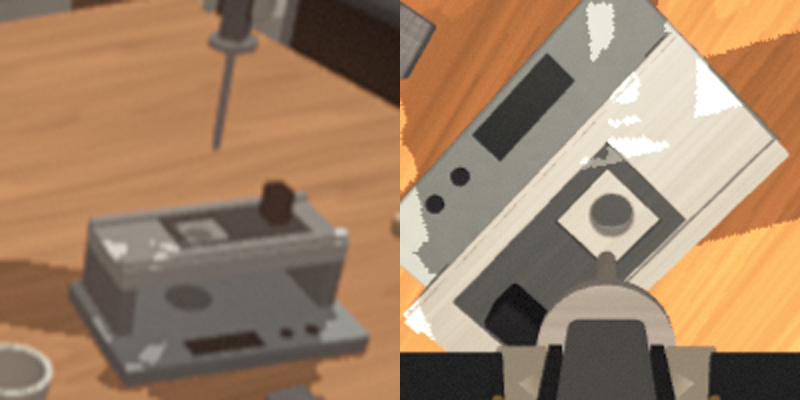

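The wrist half shows the hole at crop (612,212), almost centred in the light window, with the stem just below it at (605,260). I fit the hole rim in the wrist image.

```bash
cat > hole.py <<'E'
from h import *
w=load('wrist')
T=np.linalg.inv(w['view'])
def toz(u,v,z):
    r=T[:3,:3]@np.array([(u-w['cx'])/w['fx'],(v-w['cy'])/w['fy'],1]); c=T[:3,3]; return (c+r*(z-c[2])/r[2])[:2]*1e3
g=cv2.cvtColor(w['frame'],cv2.COLOR_RGB2GRAY)
u0,v0=np.array((612-400,212))*.5+np.array([150,60])
P=[]
for a in np.arange(0,2*np.pi,.05):   # strongest dark-to-bright edge along rays
    rr=np.arange(6,16,.25); pu=(u0+rr*np.cos(a)).astype(np.float32)[None]; pv=(v0+rr*np.sin(a)).astype(np.float32)[None]
    l=cv2.GaussianBlur(cv2.remap(g,pu,pv,cv2.INTER_LINEAR)[0].astype(np.float32)[None],(9,1),0)[0]; d=np.diff(l); i=d.argmax()
    if d[i]>3: P.append(toz(pu[0,i],pv[0,i],.09))
P=np.array(P)
from scipy.optimize import least_squares
s=least_squares(lambda p:np.hypot(*(P-p[:2]).T)-p[2],[508,245,12],loss='soft_l1',f_scale=.5)
print(len(P),'hole',s.x.round(2),'resid',np.abs(s.fun).mean().round(2))
E
python3 hole.py
```

```text
126 hole [507.01 245.25  12.  ] resid 0.11
```

Call:
jog_arm([
  {"dx": 0,"dy": 1,"dz": 4,"rx": 0,"ry": 0,"rz": 0,"gripper": 1},
  {"dx": 0,"dy": 2,"dz": 14,"rx": 0,"ry": 0,"rz": 0,"gripper": 1},
  {"dx": 0,"dy": 2,"dz": 28,"rx": 0,"ry": 0,"rz": 0,"gripper": 1},
  {"dx": 0,"dy": 2,"dz": 42,"rx": 0,"ry": 0,"rz": 0,"gripper": 1},
  {"dx": 0,"dy": 2,"dz": 54,"rx": 0,"ry": 0,"rz": 0,"gripper": 1},
  {"dx": 0,"dy": 2,"dz": 63,"rx": 0,"ry": 0,"rz": 0,"gripper": 1},
  {"dx": 0,"dy": 2,"dz": 68,"rx": 0,"ry": 0,"rz": 0,"gripper": 1},
  {"dx": 0,"dy": 2,"dz": 68,"rx": 0,"ry": 0,"rz": 0,"gripper": 1},
])

```text
t: 11.78
eef_pos: [0.507, 0.2438, 0.248]
ee_rot: [3.139, -0.0, -0.968]
force: [-0.3, 1.3, -1.8]
width: 0.0216
gripper_force: 20.0
```

Call:
jog_arm([
  {"dx": 0,"dy": 0,"dz": 0,"rx": 0,"ry": 0,"rz": 0,"gripper": 1},
  {"dx": 0,"dy": 0,"dz": 0,"rx": 0,"ry": 0,"rz": 0,"gripper": 1},
  {"dx": 0,"dy": 0,"dz": 0,"rx": 0,"ry": 0,"rz": 0,"gripper": 1},
  {"dx": 0,"dy": 0,"dz": 0,"rx": 0,"ry": 0,"rz": 0,"gripper": 1},
  {"dx": 0,"dy": 0,"dz": 0,"rx": 0,"ry": 0,"rz": 0,"gripper": 1},
  {"dx": 0,"dy": 0,"dz": 0,"rx": 0,"ry": 0,"rz": 0,"gripper": 1},
  {"dx": 0,"dy": 0,"dz": 0,"rx": 0,"ry": 0,"rz": 0,"gripper": 1},
  {"dx": 0,"dy": 0,"dz": 0,"rx": 0,"ry": 0,"rz": 0,"gripper": 1},
])

```text
t: 12.45
eef_pos: [0.5076, 0.2443, 0.2496]
ee_rot: [-3.141, 0.0, -0.968]
force: [-0.0, -0.6, -1.4]
width: 0.0217
gripper_force: 20.0
```

```bash
python3 - <<'E'
from h import *
b=grab('scene'); w=grab('wrist')
f=b['frame'][90:200,310:430,::-1]
cv2.imwrite('pics/both3.png',np.hstack([cv2.resize(f,(400,400),interpolation=cv2.INTER_CUBIC),cv2.resize(w['frame'][120:220,200:300,::-1],(400,400),interpolation=cv2.INTER_CUBIC)]))
s=arm.get_state();print(s['t'],s['eef_pos'],s['ee_rot'],s['width'],s['gripper_force'])
e=np.array(s['eef_pos'])
for n,F in(('s',b),('w',w)):
    c=np.linalg.inv(F['view'])[:3,3]
    W=cloud(F).reshape(-1,3); m=np.hypot(W[:,0]-e[0],W[:,1]-e[1])<.010
    for z0 in np.arange(.099,.19,.012):
        q=W[m&(W[:,2]>z0)&(W[:,2]<z0+.012)]
        if len(q):
            md=np.mean(q,0); d=md[:2]-c[:2]; print(n,round(z0,3),len(q),np.round(q.min(0)[2]*1e3,1),np.round((md[:2]+3.4e-3*d/np.linalg.norm(d))*1e3,1))
E
```

```text
12.55 [0.50755756 0.24421852 0.2495807 ] [-3.14154823e+00  1.50678600e-05 -9.67815587e-01] 0.0219524709346623 19.998876750469208
s 0.099 2 109.4 [504.4 245.6]
s 0.111 10 111.7 [504.4 245.6]
s 0.123 13 123.6 [504.3 244.7]
s 0.135 10 136.9 [504.1 245. ]
s 0.147 13 147.0 [504.8 245. ]
s 0.159 12 159.4 [503.3 244.7]
s 0.171 13 171.0 [504.9 245.2]
s 0.183 13 183.5 [503.5 245.7]
w 0.111 36 111.5 [507.6 246.5]
w 0.123 38 123.0 [507.4 246.3]
w 0.135 43 135.0 [507.5 246.2]
w 0.147 12 147.2 [507.7 245.7]
```

View pics/both3.png

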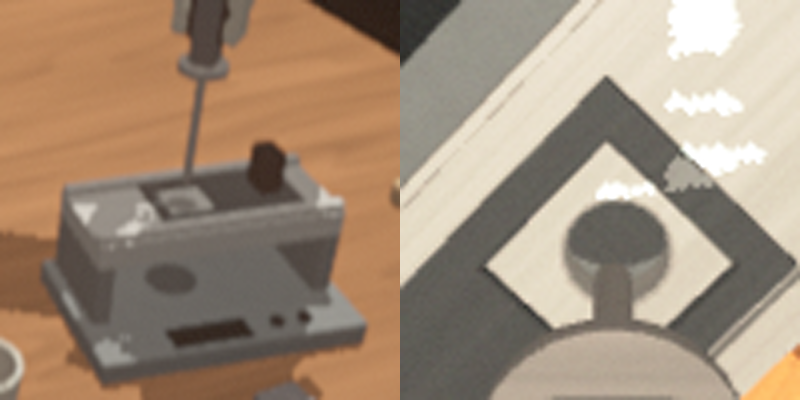

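```bash
sed -i 's/^u0,v0=.*/u0,v0=254.,183./; s/np.arange(6,16,.25)/np.arange(8,18,.25)/; s/^    if d\[i\]>3:/    if d[i]>3 and abs(a-np.pi\/2)>.75:/; s/^s=least.*/s=least_squares(lambda p:np.hypot(*(P-p[:2]).T)-12,[507,245],loss="soft_l1",f_scale=.3)/' hole.py; python3 hole.py
python3 - <<'E'
import sys; sys.path.insert(0,'.')
from h import *
w=load('wrist'); g=w['frame'].mean(-1); z=w['z_map']
for v in (184,187,190,193,196): print(v,g[v,240:270].round().astype(int),)
# stem pixels by depth (nearer than plate)
W=cloud(w)
for v in range(180,206,3):
    u=np.where((W[v,235:275,2]>.1))[0]+235; print(v,u.min() if len(u) else '',u.max() if len(u) else '',np.nanmedian(W[v,u,2]).round(4) if len(u) else '')
T=np.linalg.inv(w['view']);print(w['fx'],w['cx'],w['cy'],T.round(4))
E
```

```text
96 hole [506.99 245.13] resid 0.14
184 [190 139 123 132 124 108 102 100  95  91  95  95  93  96  92  93  95  97
  92  92  96  99 104 120 131 129 125 161 199 208]
187 [207 187 143 127 124 124 135 140 141 122 104 101 104 104 108 104 111 134
 139 142 143 138 132 128 127 125 147 182 204 210]
190 [217 208 191 166 137 128 127 126 114 103 103 101 102 106 106 106 103 101
 125 131 129 128 128 123 143 178 195 209 209 208]
193 [216 214 212 214 207 191 166 140 114 104  99 102 104 107 105 105 106 100
 122 127 131 155 181 187 201 206 209 208 209 211]
196 [213 215 218 217 214 214 213 214 132 104 102 102 105 104 105 104 104 103
 165 195 208 207 208 209 209 208 210 210 210 210]
180   
183   
186 250 255 0.1133
189 249 257 0.122
192 248 257 0.1302
195 248 257 0.1396
198 248 257 0.1468
201 241 264 0.2046
204 235 270 0.2076
337.34806995183703 252.70199571927594 193.32999239693046 [[-0.8236 -0.5441 -0.1602  0.5516]
 [-0.5672  0.7893  0.2349  0.1814]
 [-0.0014  0.2844 -0.9587  0.3862]
 [ 0.      0.      0.      1.    ]]
```

The hole fit gives (507.0,245.1), and the stem is at about (507.5,246.3). I make a 1 mm correction, then lower slowly.

Call:
jog_arm([
  {"dx": 0.5,"dy": 1,"dz": 0,"rx": 0,"ry": 0,"rz": 0,"gripper": 1},
  {"dx": 0.5,"dy": 1,"dz": 0,"rx": 0,"ry": 0,"rz": 0,"gripper": 1},
  {"dx": 0.5,"dy": 1,"dz": 3,"rx": 0,"ry": 0,"rz": 0,"gripper": 1},
  {"dx": 0.5,"dy": 1,"dz": 8,"rx": 0,"ry": 0,"rz": 0,"gripper": 1},
  {"dx": 0.5,"dy": 1,"dz": 14,"rx": 0,"ry": 0,"rz": 0,"gripper": 1},
  {"dx": 0.5,"dy": 1,"dz": 20,"rx": 0,"ry": 0,"rz": 0,"gripper": 1},
  {"dx": 0.5,"dy": 1,"dz": 26,"rx": 0,"ry": 0,"rz": 0,"gripper": 1},
  {"dx": 0.5,"dy": 1,"dz": 30,"rx": 0,"ry": 0,"rz": 0,"gripper": 1},
])

```text
t: 13.22
eef_pos: [0.5067, 0.243, 0.2183]
ee_rot: [3.14, -0.0, -0.968]
force: [-0.0, -0.6, -1.1]
width: 0.022
gripper_force: 20.0
```

Call:
jog_arm([
  {"dx": 0,"dy": 0,"dz": 5,"rx": 0,"ry": 0,"rz": 0,"gripper": 1},
  {"dx": 0,"dy": 0,"dz": 10,"rx": 0,"ry": 0,"rz": 0,"gripper": 1},
  {"dx": 0,"dy": 0,"dz": 16,"rx": 0,"ry": 0,"rz": 0,"gripper": 1},
  {"dx": 0,"dy": 0,"dz": 22,"rx": 0,"ry": 0,"rz": 0,"gripper": 1},
  {"dx": 0,"dy": 0,"dz": 27,"rx": 0,"ry": 0,"rz": 0,"gripper": 1},
  {"dx": 0,"dy": 0,"dz": 30,"rx": 0,"ry": 0,"rz": 0,"gripper": 1},
  {"dx": 0,"dy": 0,"dz": 31,"rx": 0,"ry": 0,"rz": 0,"gripper": 1},
  {"dx": 0,"dy": 0,"dz": 31,"rx": 0,"ry": 0,"rz": 0,"gripper": 1},
])

```text
t: 13.88
eef_pos: [0.507, 0.2432, 0.1883]
ee_rot: [3.141, -0.0, -0.968]
force: [-0.2, -0.3, -0.7]
width: 0.0219
gripper_force: 20.0
```

Call:
jog_arm([
  {"dx": 0,"dy": 0,"dz": 0,"rx": 0,"ry": 0,"rz": 0,"gripper": 1},
  {"dx": 0,"dy": 0,"dz": 0,"rx": 0,"ry": 0,"rz": 0,"gripper": 1},
  {"dx": 0,"dy": 0,"dz": 0,"rx": 0,"ry": 0,"rz": 0,"gripper": 1},
  {"dx": 0,"dy": 0,"dz": 0,"rx": 0,"ry": 0,"rz": 0,"gripper": 1},
  {"dx": 0,"dy": 0,"dz": 0,"rx": 0,"ry": 0,"rz": 0,"gripper": 1},
  {"dx": 0,"dy": 0,"dz": 0,"rx": 0,"ry": 0,"rz": 0,"gripper": 1},
  {"dx": 0,"dy": 0,"dz": 0,"rx": 0,"ry": 0,"rz": 0,"gripper": 1},
  {"dx": 0,"dy": 0,"dz": 0,"rx": 0,"ry": 0,"rz": 0,"gripper": 1},
])

```text
t: 14.55
eef_pos: [0.507, 0.2432, 0.1886]
ee_rot: [-3.142, -0.0, -0.968]
force: [-0.1, -0.5, -1.3]
width: 0.0219
gripper_force: 20.0
```

```bash
python3 - <<'E'
from h import *
b=grab('scene'); w=grab('wrist')
f=b['frame'][90:200,310:430,::-1]
cv2.imwrite('pics/both4.png',np.hstack([cv2.resize(f,(400,400),interpolation=cv2.INTER_CUBIC),cv2.resize(w['frame'][120:220,200:300,::-1],(400,400),interpolation=cv2.INTER_CUBIC)]))
s=arm.get_state();print(s['t'],s['eef_pos'],s['ee_rot'],s['width'],s['gripper_force'],s['force'])
E
```

```text
14.65 [0.50702819 0.24322226 0.18859169] [-3.14153519e+00  5.46061333e-06 -9.67836570e-01] 0.021744339786211122 19.99868094921112 [-0.28819658  0.23029447 -1.43957311]
```

View pics/both4.png

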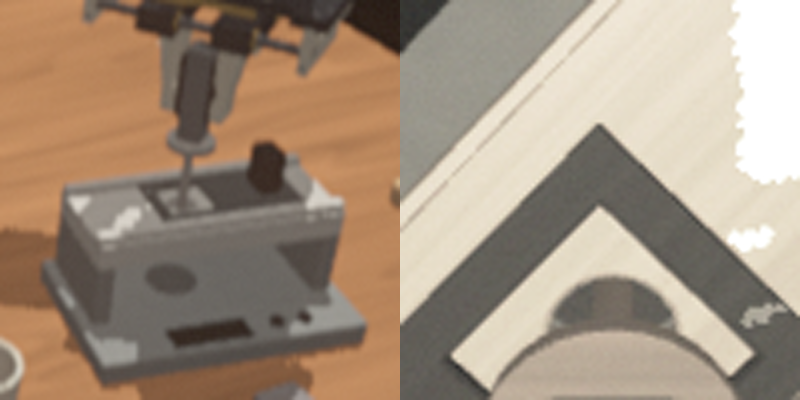

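The wrist view shows the stem at crop x of about 613 and the hole spanning 550–678, so it is centred. The scene view shows it upright in the hole, and no contact force is measured. I hand the job in.

```bash
python3 -c "
from station import arm
print(arm.job_done())"
```

```text
the job is handed in; nothing more can be done
None
```

I handed the job in with the shutter window about 2 mm from centred by measurement and the gripper still holding the thermometer upright and still in the guide hole. By the arm's height the tip is about 45 mm below the beam top. I measured no contact with the checker, and no result came back from the judging.

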